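# Nip a block in the setting vice with the inner feed knob only

### The job

Lay the pale wood block lengthwise on the steel bed of the green setting vice, between the fence and the sprung jaw pad, then turn only the small red inner knob clockwise until the pad nips the block against the fence with a light hold of about 10 newtons, and let go. The black dial ring under the knob is already set and must not be turned, the nip must never exceed 20 newtons, and the other things on the bench stay where they are.

Things in the scene. Friction and masses are not known exactly. Their poses are not given: they have to be found in the camera images.
- vice: Green setting vice, fixed to the bench; base 300 x 84 mm, origin: centre of its underside. Its x axis runs lengthwise from the fence end (-x) to the knob end (+x), z up. The end with the knobs is a green housing, x = 60 to 150 mm, 78 mm wide, 62 mm high; the dial ring and the knob stand on it about a vertical axis at x = 105 mm, y = 0.
- bed (a point): Point on the steel bed where the block's centre comes when it lies against the fence: 12 mm above the bench, at x = -55 mm, y = 0 of the vice. The bed is 60 mm wide, flat and open at both sides; it starts at the fence face (x = -120 mm). The block has only to lie between fence and pad: the advancing pad slides it home to the fence.
- gland (a point): Fixed mouth (x = 50 mm, 34 mm up) from which the jaw comes: a steel quill, then a sprung plunger with a steel pad 40 wide, 30 high. At the start the pad face stands at x = 16 to 26 mm (not measured), leaving the 130 mm block 6 to 16 mm to spare. The spring yields 1 mm per 4 N; an orange band 2.5 mm wide on the plunger at the quill's mouth is just swallowed at 10 N.
- fence: Green fence with a steel face, fixed on the vice at the end away from the knob, 70 mm wide, 40 mm high above the bed. Origin: at the foot of its steel face, on the bed, at x = -120 mm of the vice; the block lies on its +x side.
- workpiece: Pale wood block, 130 (its x axis) x 45 (y) x 40 mm (z), loose. Origin: centre of its underside.
- knob_top (a point): Centre of the top of the small red round feed knob: 26 mm across, 24 mm tall, top 102.5 mm above the bench, foot 1 mm above the dial ring. Clockwise from above drives the jaw to the fence, 10 mm per rad; at least 1.9 rad to the stop. It stays where left. Turning it takes 0.20 N m of friction more; held still after a small turn, the moment felt is about the nip's share alone: 0.01 N m per N.
- ring_mark (a point): Yellow mark near the rim of the black graduated dial ring round the knob's axis, 34 mm from that axis. The ring is 74 mm across, 14 mm thick, its flat top 77.5 mm above the bench, just below the knob. It turns almost freely (0.004 N m), so a fingertip rubbing on it drags it round. It drives nothing.
- screwdriver_1: Yellow-handled screwdriver, 175 x 28 x 27 mm, lying at the back of the bench; bystander, leave alone. Origin: on its underside.
- wood_block_3: Wide wood block, 180 x 70 x 35 mm, lying at the back left; bystander, leave alone. Origin: on its underside.
- glue_bottle: Yellow glue bottle with a red nozzle, 60 mm across, 180 mm tall, standing at the back right; bystander, leave alone. Origin: on its underside.
- tape_measure: Yellow tape measure, 80 x 31 x 66 mm, standing at the back; bystander, leave alone. Origin: on its underside.
- try_square: Try square with a wooden stock, 176 x 120 x 23 mm, lying at the back right; bystander, leave alone. Origin: on its underside.
- block_plane: Red metal hand plane, 168 x 52 x 71 mm, standing on the right; bystander, leave alone. Origin: on its underside.

How it is judged:
By the outcome, as a careful person would: the job done as asked, in the order asked, and still so for the second after the job is handed in, with the robot touching nothing.
It also fails if it takes over 72 s, if anything falls off the work surface, if the arm or the gripper's body presses on something with over 40 N, if the wrist force passes 120 N, or if a joint passes its speed limit or range.

### The arm

A 6-joint arm with a two-finger parallel gripper is mounted at the origin on a cart in front of the work surface, level with it; the furniture and walls round the work are solid. World frame = base frame: x ahead of the robot, y to its left, z up, the work surface at z = 0. Lengths are in mm, angles in degrees, forces in N, time in s.
With the tool pointing down it reaches from about 350 to 850 mm from the base axis. Payload 8.1 kg.
Tool frame: the origin (TCP) lies on the centre line of the jaws, within the pads' length; the fingertips stand 19 mm ahead of it and the grasp point (between the pads) is the TCP; z points along the fingers, y is the line along which they close (so a half turn about z gives the same grasp; the last joint's range is limited). The gripper opens to 85 mm and grips with 20 to 120 N. Pads are 22 mm wide; open, the fingers measure 114 mm over their backs; the gripper's body (76 mm by 85 mm) begins 54 mm behind the grasp point. The pads swing forward as they close: fully open they stand 13 mm farther back than shut.
Start: joints at [71.883, 7.471, 85.268, -0, 87.261, -4.893], TCP at [137.231, 584.1, 250.292] pointing down, gripper open.
Joint ranges: [-169.43, 169.43], [-51.17, 129.36], [1.28, 143.12], [-76.62, 256.62], [0, 156.53], [-152.29, 152.29]. Speed limits (degrees/s): [136.94, 136.94, 159.86, 180, 180, 180].

### API

Orientations are given as [roll, pitch, yaw] about the fixed x, y, z axes, in that order (R = Rz(yaw) Ry(pitch) Rx(roll)).
In Python, from bench import r gives the robot as it stands. The module is installed in compiled form; this text tells all that it offers.
- The arm moves only by the tool servo_tool, never from a script. Its arguments are lists of equal length, an entry for each row: "fingers": the finger opening in m, from 0 to 0.0854; "linear": the shift along the tool's x, y, z in m, a list of three; "rotation": the turn, a rotation vector about the tool's x, y, z in degrees, a list of three. A call has 1 to 10 rows; each row is the pose to reach, as a shift and turn from the pose commanded when the call began, along the tool's axes at that moment; what a row does not reach only later rows make up. A row lasts 1/10 s, in which the tool goes at most 50 mm and 8.59 degrees, less where a joint would pass 70% of its speed; a pose out of reach is approached as far as the arm can. A call with a gripper value outside its range is refused whole. The fingers move at their own pace and stop on an object; "force" is the grip in N (left out, the last holds). Time passes only in rows, so rows that repeat a pose let the fingers close. It gives the time, the measured TCP pose, the force, the opening and the grip force at its end, in the units of the state.
- r.sense(): the state, without advancing time (a new reading comes with each control period).
- r.snapshot(name): name is "side" or "top" or "wrist"; returns a dict with "frame" (384x512x3 uint8, red, green, blue), "fx", "fy", "cx", "cy" (pixels), "k1" (the pictures are not rectified: a ray, as slopes to the right and down, at radius r is drawn at 1 + k1 r^2 times it, then the intrinsics apply), "camera_from_world" (4x4, takes a point from world to camera coordinates). Camera axes: x right, y up, looking along -z (the intrinsics and any distortion apply to the point x, -y, -z); pixel columns grow to the right and rows downward; lengths in mm; the calibration is good to about 2 mm. A picture is of the moment at which its call begins. There is no depth.
- r.hand_in(): hands the job in; it is judged then, once.
The state is a dict: "time": time; "joint_pos": joint angles; "qd": joint speeds; "joint_efforts": joint torques, N m; "tool_pos": TCP position; "tcp_rot": TCP orientation; "ft_force": force on the tool from outside, world axes, zero at the start; "wrist_torque": the same for the moment, N m; "finger_gap": finger opening in mm; "grip_force": force on a finger pad.
Only numpy, scipy, OpenCV 4.12 (cv2) and the standard library are available. Lean on these libraries where they do the work, as an engineer would, in place of code of your own. Each camera call takes 0.05 s, during which the arm holds its last target. There are 200 camera calls.

## Working session

There is one attempt and no reset: what is moved stays moved. The work goes in short steps, Python scripts to look and compute and a tool call to move; the robot and the scene stay as the last step left them, time stands still between calls to the robot, and variables do not carry over. Pictures are saved under pics/ and viewed, at most 10 in all, crops included, and the job is handed in when it is done.

Besides the shell and the picture viewer there is one more tool, called after "Call:" in YAML: its name, and indented under it one key for each argument. servo_tool: Moves the arm, as the interface text tells. Its arguments: {"type":"object","properties":{"fingers":{"type":"array","items":{"type":"number"}},"linear":{"type":"array","items":{"type":"array","items":{"type":"number"}}},"rotation":{"type":"array","items":{"type":"array","items":{"type":"number"}}},"force":{"type":"number"}},"required":["fingers","linear","rotation"]}

```bash
mkdir -p pics
cat > h.py <<'E'
import numpy as np, cv2, json
from bench import r
from scipy.spatial.transform import Rotation as R
def snap(cam,name):
    s=r.snapshot(cam); cv2.imwrite(f'pics/{name}.png',s['frame'][:,:,::-1]); 
    np.savez(f'pics/{name}.npz',**s); return s
def load(name): return dict(np.load(f'pics/{name}.npz'))
def proj(s,P):
    P=np.atleast_2d(P); T=s['camera_from_world']; c=P@T[:3,:3].T+T[:3,3]
    a=c[:,0]/-c[:,2]; b=-c[:,1]/-c[:,2]; q=1+s['k1']*(a*a+b*b)
    return np.c_[s['fx']*a*q+s['cx'],s['fy']*b*q+s['cy']]
def back(s,uv,z):
    uv=np.atleast_2d(np.float64(uv)); d=np.c_[(uv[:,0]-s['cx'])/s['fx'],(uv[:,1]-s['cy'])/s['fy']]; p=d.copy()
    for _ in range(20): p=d/(1+s['k1']*(p**2).sum(1))[:,None]
    v=np.c_[p[:,0],-p[:,1],-np.ones(len(p))]; T=s['camera_from_world']; Rm=T[:3,:3]
    o=-Rm.T@T[:3,3]; w=v@Rm; return o+w*((z-o[2])/w[:,2])[:,None]
def totool(p,rpy,target): return R.from_euler('xyz',rpy,degrees=True).inv().apply(np.array(target)-p)
E
python3 - <<'E'
from h import *
print(r.sense())
a=[snap(c,c+'0')['frame'] for c in('top','side')]
E
```

```text
{'time': 0.0, 'joint_pos': array([ 7.18817884e+01,  7.51540336e+00,  8.53303582e+01,  3.95455263e-04,
        8.72593206e+01, -4.89299568e+00]), 'qd': array([ 0.01760288, -0.01443669, -0.04423201,  0.02438239, -0.01909049,
       -0.0142016 ]), 'joint_efforts': array([-5.37828855e-04, -5.69412482e+01, -5.00538468e+01, -5.27321899e-04,
        1.51724566e-02, -2.31961002e-05]), 'tool_pos': array([137.0840705 , 583.6074966 , 249.23095796]), 'tcp_rot': array([-1.79895334e+02, -9.35652054e-03,  1.66774756e+02]), 'ft_force': array([ 0.55054289, -0.26690281,  0.37635611]), 'wrist_torque': array([-0.01752492,  0.01907229, -0.04518554]), 'grip_force': 0.0, 'finger_gap': 85.43858420528066}
```

View pics/top0.png

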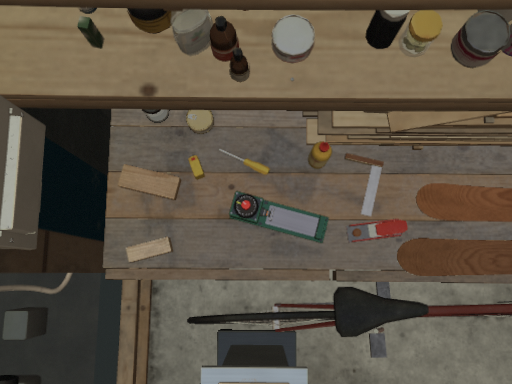

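View pics/side0.png

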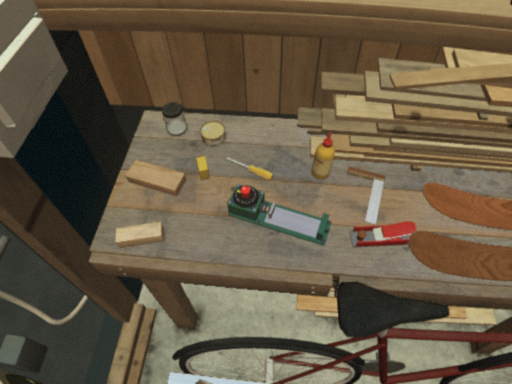

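Top view: vice with knob at (246,205) and fence at about (322,227); workpiece at (150,249); the wide block at (150,182) is a bystander. I'll enlarge the area to read the corners.

Run:
```python
from h import *
s=load('top0'); f=s['frame'][170:270,110:340,::-1]
cv2.imwrite('pics/crop0.png',cv2.resize(f,None,fx=3.4,fy=3.4,interpolation=cv2.INTER_CUBIC))
print(s['fx'],s['k1'],back(s,[[150,249],[246,205],[322,227]],[40]))
k=back(s,[[246,204.5]],102.5); print(k)
```

```text
494.18620929438913 0.053727866059265696 [[ 495.64566452  314.46558947   40.        ]
 [ 632.09752938   26.65375691   40.        ]
 [ 566.56966914 -205.65663605   40.        ]]
[[625.09548015  24.64890335 102.5       ]]
```

View pics/crop0.png

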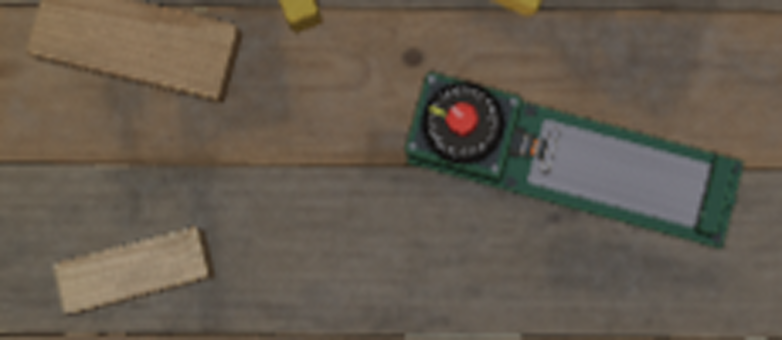

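The crop shows the workpiece top corners near (53,265), (197,227), (211,276) and (66,313), the knob centre at (462,118), the ring mark at (436,111) and the fence-end base corners at (740,158) and (722,247).

Run:
```python
from h import *
s=load('top0')
c=lambda p:(np.array(p)+.5)/3.4-.5+[110,170]
w=back(s,c([(53,265),(197,227),(211,276),(66,313)]),40); print('wp',w.mean(0)); 
d=w[1]+w[2]-w[0]-w[3]; print(np.degrees(np.arctan2(d[1],d[0])), [np.linalg.norm(w[i]-w[(i+1)%4]) for i in range(4)])
k=back(s,c([(462,118)]),102.5)[0]; m=back(s,c([(436,111)]),77.5)[0]; f=back(s,c([(740,158),(722,247)]),6).mean(0)
d=k-f; print('knob',k,'fence end',f,np.linalg.norm(d[:2]),'yaw',np.degrees(np.arctan2(d[1],d[0])),'mark',m-k)
b=back(s,c([(545,120),(712,165)]),12); e=b[0]-b[1]; print(np.degrees(np.arctan2(e[1],e[0])))
b=back(s,c([(530,183),(697,228)]),12); e=b[0]-b[1]; print(np.degrees(np.arctan2(e[1],e[0])))
p=r.sense(); R0=R.from_euler('xyz',p['tcp_rot'],degrees=True); print(R0.as_matrix().round(3))
for t in ([500,290,250],): print(totool(p['tool_pos'],p['tcp_rot'],t)/1000)
```

```text
wp [495.33093964 319.06391075  40.        ]
-74.95388516003217 [np.float64(130.50153711221594), np.float64(45.580757413534755), np.float64(130.59775517251788), np.float64(44.24328135748114)]
knob [625.5199332   26.03876201 102.5       ] fence end [ 563.07847127 -217.98523535    6.        ] 251.88617956929633 yaw 75.64698371060727 mark [  9.44956008  23.81202013 -25.        ]
75.28381068805095
75.3916331118517
[[-0.973  0.229 -0.001]
 [ 0.229  0.973 -0.002]
 [ 0.    -0.002 -1.   ]]
[-4.20453272e-01 -2.02836183e-01 -3.86058467e-04]
```

Call:
servo_tool:
  fingers: [0.085,0.085,0.085,0.085,0.085,0.085,0.085,0.085,0.085,0.085]
  linear:
    - [-0.041,-0.018,0.005]
    - [-0.082,-0.035,0.01]
    - [-0.123,-0.053,0.015]
    - [-0.164,-0.07,0.02]
    - [-0.205,-0.088,0.025]
    - [-0.246,-0.106,0.03]
    - [-0.287,-0.123,0.035]
    - [-0.328,-0.141,0.04]
    - [-0.369,-0.158,0.045]
    - [-0.409,-0.176,0.049]
  rotation:
    - [0,0,6.2]
    - [0,0,12.4]
    - [0,0,18.6]
    - [0,0,24.8]
    - [0,0,31]
    - [0,0,37]
    - [0,0,43]
    - [0,0,49]
    - [0,0,55]
    - [0,0,61.8]

```text
time: 1.1
tool_pos: [496.1, 317.7, 200.5]
tcp_rot: [-179.9, 0.0, 104.7]
ft_force: [0.5, 1.2, -1.0]
finger_gap: 85.0
grip_force: 0.0
```

Run:
```python
from h import *
s=snap('wrist','w1'); p=r.sense(); print(p['time'],p['tool_pos'],p['tcp_rot'])
c=np.array([495.3,319.1]);
for a in (-75,):
  u=np.array([np.cos(np.radians(a)),np.sin(np.radians(a))]); v=np.array([-u[1],u[0]])
  P=np.array([[*(c+i*65*u+j*22.5*v),40] for i,j in((1,1),(1,-1),(-1,-1),(-1,1))]); print(proj(s,P).round(0))
```

```text
1.15 [500.56723446 313.05657516 199.75789021] [179.96650754   0.20636347 104.06234567]
[[283. 241.]
 [235. 241.]
 [231.  98.]
 [286.  97.]]
```

View pics/w1.png

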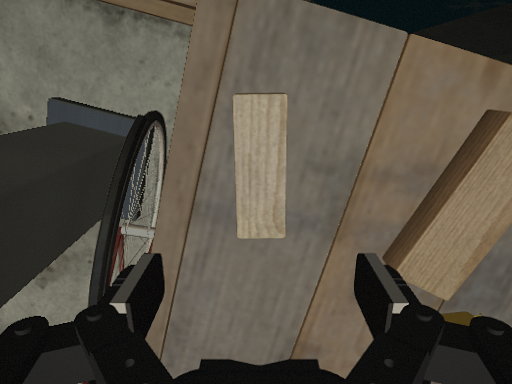

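The wrist view shows the block's top face at (233,94), (287,94), (285,237), (237,238), within about 3 px of the prediction.

Run:
```python
from h import *
s=load('w1'); w=back(s,[(233,94),(287,94),(285,237),(237,238)],40); c=w.mean(0)
d=w[0]+w[1]-w[2]-w[3]; print(c,np.degrees(np.arctan2(d[1],d[0])),[np.linalg.norm(w[i]-w[i-1]).round(1) for i in range(4)])
p=r.sense(); print(p['tool_pos'],p['tcp_rot'],totool(p['tool_pos'],p['tcp_rot'],[c[0],c[1],30]))
```

```text
[496.06628534 322.65833224  40.        ] 105.1761813832552 [np.float64(129.7), np.float64(44.1), np.float64(128.7), np.float64(44.9)]
[500.56723446 313.05657516 199.75789021] [179.96650754   0.20636347 104.06234567] [ 11.01899231  -2.13226239 169.71808635]
```

Call:
servo_tool:
  fingers: [0.085,0.085,0.085,0.085]
  linear:
    - [0,0,0.03]
    - [0,0,0.04]
    - [0,0,0.04]
    - [0,0,0.04]
  rotation:
    - [0,0,0]
    - [0,0,0]
    - [0,0,0]
    - [0,0,0]

```text
time: 1.55
tool_pos: [494.6, 319.6, 161.5]
tcp_rot: [-180.0, 0.0, 105.0]
ft_force: [0.8, -0.5, 0.9]
finger_gap: 84.6
grip_force: 0.0
```

```bash
cat >> h.py <<'E'
def wood(s,z):
    h=cv2.cvtColor(s['frame'],cv2.COLOR_RGB2HSV); m=((h[...,2]>135)&(h[...,1]>50)&(h[...,1]<130)&(h[...,0]>8)&(h[...,0]<28)).astype(np.uint8)
    m=cv2.morphologyEx(m,cv2.MORPH_OPEN,np.ones((5,5)))
    n,l,st,ce=cv2.connectedComponentsWithStats(m); return l,st,ce
E
python3 - <<'E'
from h import *
s=snap('wrist','w2'); p=r.sense(); print(p['tool_pos'],p['tcp_rot'])
f=s['frame']; h=cv2.cvtColor(f,cv2.COLOR_RGB2HSV); print(h[100:200:30,260],h[100:200:30,200])
l,st,ce=wood(s,40)
for i in range(1,len(st)):
  if st[i,4]>2000:
    b=cv2.boxPoints(cv2.minAreaRect(np.argwhere(l==i)[:,::-1].astype(np.float32))); w=back(s,b,40); print(st[i],b.round(1).tolist(),w.mean(0),[np.linalg.norm(w[i]-w[i-1]).round(1) for i in range(4)],np.degrees(np.arctan2(*(w[1]-w[0])[1::-1])),np.degrees(np.arctan2(*(w[2]-w[1])[1::-1])))
E
```

```text
[495.08932565 319.89216818 162.3102607 ] [ 1.79945305e+02 -1.28599496e-02  1.05038124e+02]
[[ 19  69 145]
 [ 19  65 153]
 [ 18  61 150]
 [ 19  56 150]] [[ 16  70 113]
 [ 16  67 118]
 [ 20  74  89]
 [ 19  41 100]]
[ 231  100   62  162 7616] [[231.0, 100.0], [292.0, 100.0], [292.0, 261.0], [231.0, 261.0]] [495.73371183 322.27493729  40.        ] [np.float64(128.9), np.float64(43.2), np.float64(128.9), np.float64(50.5)] 15.030852174465025 -73.21896623154807
```

Call:
servo_tool:
  fingers: [0.085,0.085,0.085,0.085,0.085,0.03,0.03,0.03,0.03,0.03]
  linear:
    - [0.002,0.001,0.04]
    - [0.002,0.001,0.08]
    - [0.002,0.001,0.11]
    - [0.002,0.001,0.129]
    - [0.002,0.001,0.129]
    - [0.002,0.001,0.129]
    - [0.002,0.001,0.129]
    - [0.002,0.001,0.129]
    - [0.002,0.001,0.129]
    - [0.002,0.001,0.129]
  rotation:
    - [0,0,0]
    - [0,0,0]
    - [0,0,0]
    - [0,0,0]
    - [0,0,0]
    - [0,0,0]
    - [0,0,0]
    - [0,0,0]
    - [0,0,0]
    - [0,0,0]
  force: 40

```text
time: 2.6
tool_pos: [497.2, 322.3, 34.8]
tcp_rot: [179.8, -0.1, 105.0]
ft_force: [0.7, -0.3, 6.7]
finger_gap: 44.4
grip_force: 42.8
```

Call:
servo_tool:
  fingers: [0.03,0.03,0.03,0.03,0.03]
  linear:
    - [0,0,-0.03]
    - [0,0,-0.07]
    - [0,0,-0.11]
    - [0,0,-0.15]
    - [0,0,-0.15]
  rotation:
    - [0,0,0]
    - [0,0,0]
    - [0,0,0]
    - [0,0,0]
    - [0,0,0]
  force: 40

```text
time: 3.1
tool_pos: [499.2, 323.3, 190.8]
tcp_rot: [179.3, -0.2, 105.0]
ft_force: [0.8, -0.2, -0.6]
finger_gap: 44.4
grip_force: 41.8
```

Call:
servo_tool:
  fingers: [0.03,0.03,0.03,0.03,0.03,0.03,0.03,0.03,0.03,0.03]
  linear:
    - [-0.03,-0.002,0]
    - [-0.075,-0.005,0]
    - [-0.12,-0.008,0]
    - [-0.165,-0.01,0]
    - [-0.21,-0.013,0]
    - [-0.255,-0.016,0]
    - [-0.3,-0.019,0]
    - [-0.345,-0.021,0]
    - [-0.39,-0.024,0]
    - [-0.43,-0.027,0]
  rotation:
    - [0,0,2]
    - [0,0,5]
    - [0,0,8]
    - [0,0,11]
    - [0,0,14]
    - [0,0,17]
    - [0,0,20]
    - [0,0,23]
    - [0,0,26]
    - [0,0,29.6]

```text
time: 4.1
tool_pos: [580.5, -103.2, 182.1]
tcp_rot: [180.0, 0.0, 75.2]
ft_force: [1.1, 1.0, -1.8]
finger_gap: 44.4
grip_force: 41.8
```

Call:
servo_tool:
  fingers: [0.03,0.03,0.03,0.03,0.03]
  linear:
    - [-0.015,-0.01,0]
    - [-0.023,-0.014,0]
    - [-0.023,-0.014,0]
    - [-0.023,-0.014,0]
    - [-0.023,-0.014,0]
  rotation:
    - [0,0,0]
    - [0,0,0]
    - [0,0,0]
    - [0,0,0]
    - [0,0,0]

```text
time: 4.6
tool_pos: [561.6, -118.5, 182.5]
tcp_rot: [180.0, -0.0, 75.5]
ft_force: [-0.8, -0.1, -1.7]
finger_gap: 44.5
grip_force: 41.8
```

Run:
```python
from h import *
s=snap('wrist','w3'); p=r.sense(); print(p['time'],p['tool_pos'],p['tcp_rot'],p['grip_force'],p['finger_gap'])
k=np.array([625.5,26.0]); a=np.radians(75.4); X=np.array([np.cos(a),np.sin(a)]); Y=np.array([-X[1],X[0]])
V=lambda x,y,z:[*(k+(x-105)*X+y*Y),z]
print(proj(s,[V(105,0,102.5),V(60,39,62),V(60,-39,62),V(21,0,27),V(-120,30,12),V(-120,-30,12)]).round())
cv2.imwrite('pics/w3b.png',cv2.resize(s['frame'][:,:,::-1],(800,600)))
```

```text
4.65 [ 561.61502738 -118.56362922  182.45965212] [ 1.79979176e+02 -1.02758395e-02  7.54671705e+01] 41.79349601268768 44.387359832155774
[[308. -73.]
 [239.  32.]
 [355.  32.]
 [291.  91.]
 [254. 242.]
 [316. 242.]]
```

View pics/w3b.png

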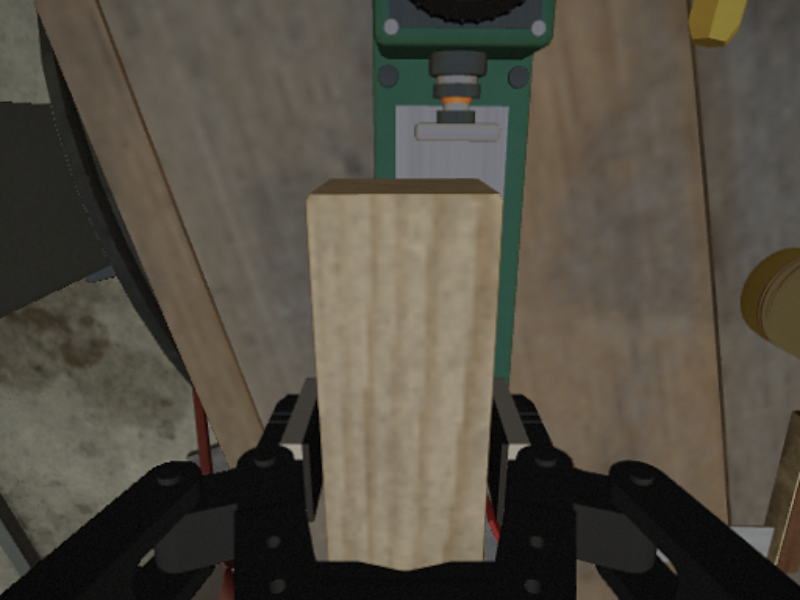

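The wrist view (800x600) shows the held block's far top edge at row 195, the pad at (415-498, 122-139), the orange band at (457,100), and the housing's front corners at (375,45) and (553,45), as predicted. I need to shift about +25 mm sideways. Next I measure the pad and block ends from the row profiles.

Run:
```python
from h import *
s=load('w3'); g=s['frame'].mean(2)
print('pad',[(i,int(v)) for i,v in enumerate(g[60:110,272:278].mean(1).round(),60)][10:40])
print('blk',[(i,int(v)) for i,v in enumerate(g[105:135,215:300].mean(1).round(),105)])
k=np.array([625.5,26.0]); a=np.radians(75.4); X=np.array([np.cos(a),np.sin(a)]); Y=np.array([-X[1],X[0]])
Vi=lambda P:np.c_[(P[:,:2]-k)@X+105,(P[:,:2]-k)@Y]
for row in (80,84,88,90): print(row,[Vi(back(s,[[275,row]],z))[0].round(1) for z in(49,19)])
p=r.sense(); T=p['tool_pos']
e=back(s,[[198,124.5],[320,124.5]],T[2]+5.2); print('block end vice',Vi(e),'tcp vice',Vi(T[None]), 'bed edges',Vi(back(s,[[(395)*.64,150*.64],[508*.64,150*.64]],12)))
e=back(s,[[198,117],[320,117]],T[2]-34.8);print(Vi(e))
```

```text
pad [(70, 120), (71, 119), (72, 120), (73, 120), (74, 120), (75, 120), (76, 120), (77, 122), (78, 96), (79, 105), (80, 115), (81, 119), (82, 119), (83, 119), (84, 119), (85, 118), (86, 116), (87, 116), (88, 114), (89, 95), (90, 116), (91, 120), (92, 120), (93, 120), (94, 119), (95, 119), (96, 119), (97, 119), (98, 119), (99, 119)]
blk [(105, 99), (106, 99), (107, 98), (108, 98), (109, 98), (110, 98), (111, 98), (112, 99), (113, 102), (114, 70), (115, 58), (116, 58), (117, 58), (118, 58), (119, 58), (120, 58), (121, 59), (122, 59), (123, 54), (124, 110), (125, 129), (126, 127), (127, 128), (128, 128), (129, 129), (130, 129), (131, 129), (132, 129), (133, 129), (134, 129)]
80 [array([29.3, 13.6]), array([29.4, 12.2])]
84 [array([26.5, 13.6]), array([26.3, 12.2])]
88 [array([23.7, 13.5]), array([23.2, 12.1])]
90 [array([22.3, 13.5]), array([21.6, 12.1])]
block end vice [[14.04383224 46.76649878]
 [14.07771943  4.08685631]] tcp vice [[-50.99899376  25.38201261]] bed edges [[ 16.49258877  30.48837724]
 [ 16.63232998 -30.82595537]]
[[12.61208945 53.7418979 ]
 [12.65799316 -2.98163934]]
```

Call:
servo_tool:
  fingers: [0.03,0.03,0.03,0.03,0.03,0.03,0.03,0.03,0.03,0.03]
  linear:
    - [0.002,0.015,0]
    - [0.002,0.0253,0.01]
    - [0.002,0.0253,0.04]
    - [0.002,0.0253,0.08]
    - [0.002,0.0253,0.11]
    - [0.002,0.0253,0.12]
    - [0.002,0.0253,0.127]
    - [0.002,0.0253,0.131]
    - [0.002,0.0253,0.133]
    - [0.002,0.0253,0.133]
  rotation:
    - [0,0,0]
    - [0,0,0]
    - [0,0,0]
    - [0,0,0]
    - [0,0,0]
    - [0,0,0]
    - [0,0,0]
    - [0,0,0]
    - [0,0,0]
    - [0,0,0]

```text
time: 5.65
tool_pos: [587.2, -124.4, 50.6]
tcp_rot: [179.9, 0.0, 75.4]
ft_force: [0.1, 0.2, -0.5]
finger_gap: 44.4
grip_force: 41.8
```

Call:
servo_tool:
  fingers: [0.03,0.03,0.03]
  linear:
    - [0,0,0.001]
    - [0,0,0.002]
    - [0,0,0.002]
  rotation:
    - [0,0,0]
    - [0,0,0]
    - [0,0,0]

```text
time: 5.95
tool_pos: [586.4, -124.2, 47.6]
tcp_rot: [180.0, 0.0, 75.4]
ft_force: [0.3, -0.1, -1.4]
finger_gap: 44.1
grip_force: 41.8
```

Call:
servo_tool:
  fingers: [0.03,0.03,0.03]
  linear:
    - [0,0,0.001]
    - [0,0,0.001]
    - [0,0,0.001]
  rotation:
    - [0,0,0]
    - [0,0,0]
    - [0,0,0]

```text
time: 6.25
tool_pos: [586.5, -124.3, 46.9]
tcp_rot: [180.0, 0.0, 75.4]
ft_force: [-2.6, 0.5, 4.7]
finger_gap: 44.5
grip_force: 42.6
```

Call:
servo_tool:
  fingers: [0.03,0.03,0.03]
  linear:
    - [0,0,0.001]
    - [0,0,0.001]
    - [0,0,0.001]
  rotation:
    - [0,0,0]
    - [0,0,0]
    - [0,0,0]

```text
time: 6.55
tool_pos: [586.5, -124.2, 46.8]
tcp_rot: [180.0, 0.0, 75.4]
ft_force: [-7.9, 2.0, 15.3]
finger_gap: 44.2
grip_force: 43.7
```

Call:
servo_tool:
  fingers: [0.06,0.08,0.085,0.085,0.085,0.085,0.085,0.085,0.085,0.085]
  linear:
    - [0,0,-0.001]
    - [0,0,-0.001]
    - [0,0,-0.001]
    - [0,0,-0.001]
    - [0,0,-0.02]
    - [0,0,-0.06]
    - [0,0,-0.1]
    - [0,0,-0.135]
    - [0,0,-0.135]
    - [0,0,-0.135]
  rotation:
    - [0,0,0]
    - [0,0,0]
    - [0,0,0]
    - [0,0,0]
    - [0,0,0]
    - [0,0,0]
    - [0,0,0]
    - [0,0,0]
    - [0,0,0]
    - [0,0,0]

```text
time: 7.55
tool_pos: [587.0, -124.4, 181.4]
tcp_rot: [179.9, 0.0, 75.4]
ft_force: [0.3, -0.6, -0.8]
finger_gap: 85.0
grip_force: 0.0
```

Run:
```python
from h import *
s=snap('wrist','w4'); p=r.sense(); print(p['time'],p['tool_pos'],p['tcp_rot'],p['finger_gap'])
cv2.imwrite('pics/w4b.png',cv2.resize(s['frame'][:,:,::-1],(800,600)))
```

```text
7.6 [ 585.99572507 -124.06292223  179.68414736] [-1.79971272e+02 -1.23082320e-03  7.53776358e+01] 85.02003186500554
```

View pics/w4b.png

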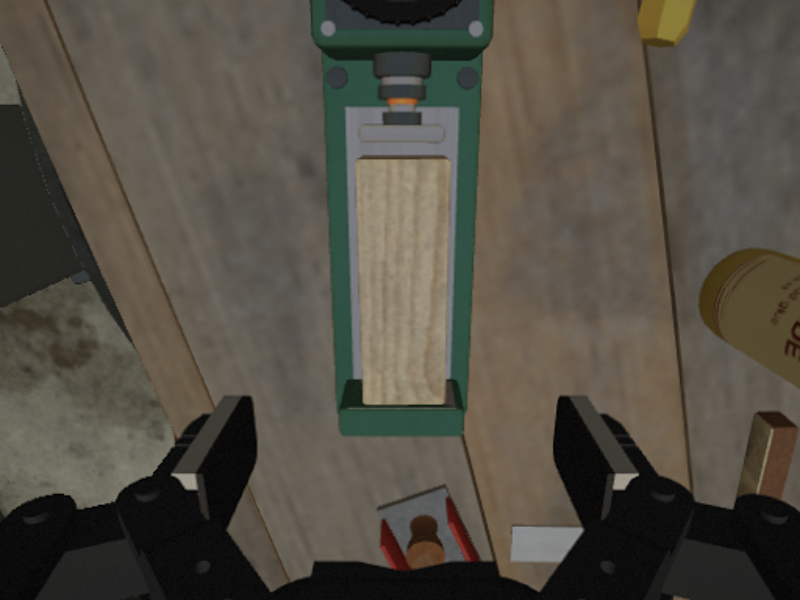

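The block lies on the bed between fence (row 408) and pad (row 143), with its far top edge at row 157. Now I look at the knob from above.

Call:
servo_tool:
  fingers: [0.06,0.06,0.06,0.06,0.06,0.06]
  linear:
    - [0.02,0,-0.02]
    - [0.05,0,-0.04]
    - [0.08,0,-0.06]
    - [0.1,0,-0.06]
    - [0.1,0,-0.06]
    - [0.1,0,-0.06]
  rotation:
    - [0,0,0]
    - [0,0,0]
    - [0,0,0]
    - [0,0,0]
    - [0,0,0]
    - [0,0,0]

```text
time: 8.2
tool_pos: [610.5, -27.2, 237.9]
tcp_rot: [-179.8, 0.1, 75.4]
ft_force: [-0.1, -0.0, -0.4]
finger_gap: 59.6
grip_force: 0.0
```

```bash
cat >> h.py <<'E'
def blob(s,lo,hi,mn=20):
    h=cv2.cvtColor(s['frame'],cv2.COLOR_RGB2HSV); m=cv2.inRange(h,np.array(lo),np.array(hi))
    n,l,st,ce=cv2.connectedComponentsWithStats(m); return [(st[i].tolist(),ce[i].round(1).tolist()) for i in range(1,n) if st[i,4]>mn]
E
python3 - <<'E'
from h import *
s=snap('wrist','w5'); p=r.sense(); print(p['time'],p['tool_pos'],p['tcp_rot'],p['finger_gap'])
print('red',blob(s,(0,170,90),(6,255,255)),'yel',blob(s,(22,130,90),(34,255,255)),'or',blob(s,(7,170,120),(16,255,255)))
print(proj(s,[[625.5,26,102.5]]))
for n in ('w3','w4','w5'): print(n, blob(load(n),(5,150,100),(18,255,255)))
E
```

```text
8.25 [610.43444287 -27.82241627 238.04480955] [-1.79799837e+02  5.50455081e-02  7.53814095e+01] 60.17047860865564
red [([244, 93, 35, 37, 207], [261.0, 110.7])] yel [([376, 54, 42, 88, 1650], [397.9, 99.0]), ([470, 283, 42, 54, 657], [490.5, 310.3])] or []
[[260.9648206  114.37853291]]
w3 [([283, 62, 19, 4, 61], [292.0, 63.2])]
w4 [([248, 63, 19, 4, 61], [257.0, 64.1])]
w5 []
```

View pics/w5.png

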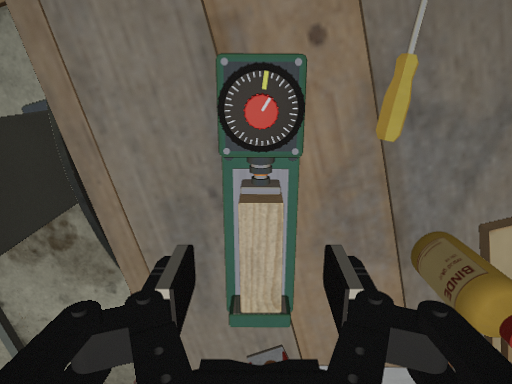

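Knob top centre is at (261.5,111.5), ring mark at (265,80), ring centre at about (261.5,107).

Run:
```python
from h import *
s=load('w5'); k=back(s,[[261.3,111.5]],102.5)[0]; c=back(s,[[261.5,107]],77.5)[0]; m=back(s,[[265.3,80]],77.5)[0]; print(k,c,m-k)
p=r.sense(); print(totool(p['tool_pos'],p['tcp_rot'],[k[0],k[1],104]), p['wrist_torque'])
```

```text
[626.27917999  28.00590569 102.5       ] [626.89942878  29.39045338  77.5       ] [  8.89505915  21.22269333 -25.        ]
[ 58.14871123   1.70974414 133.98385108] [ 0.00960723 -0.05698798 -0.0088185 ]
```

Call:
servo_tool:
  fingers: [0.05,0.05,0.05,0.05,0.05,0.05,0.05,0.05]
  linear:
    - [0.03,0.001,0]
    - [0.0585,0.0018,0.01]
    - [0.0585,0.0018,0.05]
    - [0.0585,0.0018,0.08]
    - [0.0585,0.0018,0.11]
    - [0.0585,0.0018,0.125]
    - [0.0585,0.0018,0.133]
    - [0.0585,0.0018,0.133]
  rotation:
    - [0,0,0]
    - [0,0,0]
    - [0,0,0]
    - [0,0,0]
    - [0,0,0]
    - [0,0,0]
    - [0,0,0]
    - [0,0,0]

```text
time: 9.05
tool_pos: [627.4, 28.1, 106.3]
tcp_rot: [-179.9, 0.0, 75.3]
ft_force: [-0.3, 0.2, 0.6]
finger_gap: 50.1
grip_force: 0.0
```

Call:
servo_tool:
  fingers: [0.035,0.03,0.015,0.015,0.015,0.015]
  linear:
    - [0,0,0]
    - [0,0,0]
    - [0,0,0]
    - [0,0,0]
    - [0,0,0]
    - [0,0,0]
  rotation:
    - [0,0,0]
    - [0,0,0]
    - [0,0,0]
    - [0,0,0]
    - [0,0,0]
    - [0,0,0]
  force: 50

```text
time: 9.65
tool_pos: [626.5, 29.3, 109.5]
tcp_rot: [-179.8, 0.0, 75.4]
ft_force: [-16.9, 2.0, 13.5]
finger_gap: 23.4
grip_force: 48.6
```

Run:
```python
from h import *
s=snap('wrist','w6'); p=r.sense(); print(p['time'],p['tool_pos'],p['tcp_rot'],p['finger_gap'],p['ft_force'],p['wrist_torque'],p['joint_pos'])
```

```text
9.7 [626.51715896  29.28955698 109.49738719] [-1.79816803e+02  1.84644707e-02  7.54034249e+01] 23.763140129682156 [-16.58083189   1.01986393  13.59908721] [ 0.26715093  2.88660352 -0.03039873] [-2.01788961e+00  1.77157323e+01  8.85793576e+01  2.27699290e-02
  7.38877329e+01  1.25723610e+01]
```

Run:
```python
from h import *
s=load('w6')
cv2.imwrite('pics/w6b.png',cv2.resize(s['frame'][184:384,100:400,::-1],None,fx=2.6,fy=2.6,interpolation=cv2.INTER_CUBIC))
```

```text
(no output)
```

View pics/w6b.png

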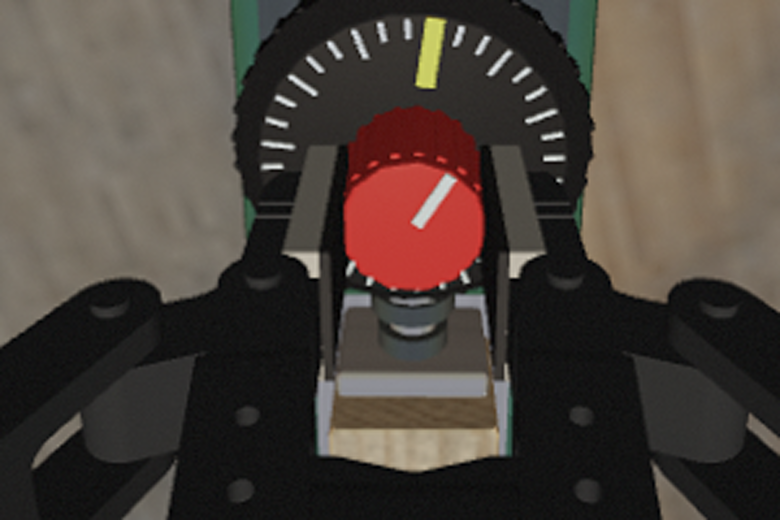

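The grip holds the knob well between the pads, and the yellow mark on the ring is at (430,52) in the crop. I'll ease the side and vertical loads, then start turning.

Call:
servo_tool:
  fingers: [0.015,0.015,0.015]
  linear:
    - [0,-0.0007,-0.0015]
    - [0,-0.0014,-0.003]
    - [0,-0.0014,-0.003]
  rotation:
    - [0,0,0]
    - [0,0,0]
    - [0,0,0]

```text
time: 10.0
tool_pos: [626.2, 29.3, 109.9]
tcp_rot: [-179.9, -0.0, 75.4]
ft_force: [-0.3, 0.4, -9.9]
finger_gap: 23.8
grip_force: 50.6
```

Call:
servo_tool:
  fingers: [0.015,0.015,0.015,0.015,0.015]
  linear:
    - [0,0,0]
    - [0,0,0]
    - [0,0,0]
    - [0,0,0]
    - [0,0,0]
  rotation:
    - [0,0,5]
    - [0,0,10]
    - [0,0,15]
    - [0,0,15]
    - [0,0,15]

```text
time: 10.5
tool_pos: [626.4, 29.2, 109.8]
tcp_rot: [-180.0, 0.0, 60.5]
ft_force: [0.9, 1.4, -11.3]
finger_gap: 23.7
grip_force: 50.4
```

```bash
cat > st.py <<'E'
from h import *
p=r.sense(); print(p['time'],p['tool_pos'].round(1),p['tcp_rot'].round(2),'gap',round(p['finger_gap'],1),p['grip_force'],p['ft_force'].round(1),p['wrist_torque'].round(3),p['joint_pos'][5])
E
python3 st.py
```

```text
10.5 [626.4  29.2 109.8] [-1.7996e+02  1.0000e-02  6.0510e+01] gap 23.7 50.41742563247681 [  0.9   1.4 -11.3] [ 0.304 -0.055 -0.217] 27.467813693110077
```

Call:
servo_tool:
  fingers: [0.015,0.015,0.015,0.015,0.015,0.015,0.015]
  linear:
    - [0,0,0.0015]
    - [0,0,0.0015]
    - [0,0,0.0015]
    - [0,0,0.0015]
    - [0,0,0.0015]
    - [0,0,0.0015]
    - [0,0,0.0015]
  rotation:
    - [0,0,6]
    - [0,0,12]
    - [0,0,18]
    - [0,0,24]
    - [0,0,25]
    - [0,0,25]
    - [0,0,25]

```text
time: 11.2
tool_pos: [626.9, 29.0, 109.7]
tcp_rot: [180.0, -0.0, 35.5]
ft_force: [-4.8, -0.9, 1.9]
finger_gap: 23.6
grip_force: 51.7
```

```bash
python3 st.py
```

```text
11.2 [626.9  29.  109.7] [ 1.7997e+02 -2.0000e-02  3.5550e+01] gap 23.6 51.65491819381714 [-4.8 -0.9  1.9] [-0.039  1.017  0.12 ] 52.42715245153126
```

Call:
servo_tool:
  fingers: [0.015,0.015,0.015,0.015]
  linear:
    - [0,0,0]
    - [0,0,0]
    - [0,0,0]
    - [0,0,0]
  rotation:
    - [0,0,1]
    - [0,0,2]
    - [0,0,2]
    - [0,0,2]

```text
time: 11.6
tool_pos: [626.9, 28.9, 109.7]
tcp_rot: [180.0, -0.0, 33.5]
ft_force: [-5.2, -1.4, 1.6]
finger_gap: 23.7
grip_force: 51.7
```

Run:
```python
from h import *
snap('wrist','w7'); exec(open('st.py').read())
for n in ('w6','w7'):
  s=load(n); print(blob(s,(5,150,90),(18,255,255),8), blob(s,(22,110,90),(36,255,255),30),blob(s,(0,170,90),(6,255,255)))
```

```text
11.65 [626.9  28.9 109.7] [ 1.7996e+02 -2.0000e-02  3.3510e+01] gap 23.6 51.74291789531708 [-5.3 -0.7  2. ] [-0.031  0.983  0.032] 54.46432966762173
[] [([423, 133, 68, 122, 3917], [456.3, 195.8]), ([260, 190, 12, 28, 218], [265.1, 203.8])] [([232, 225, 54, 71, 2605], [259.1, 263.7]), ([237, 233, 4, 16, 23], [238.3, 240.3])]
[] [([375, 0, 86, 122, 4390], [421.6, 60.2]), ([222, 199, 22, 25, 221], [232.5, 211.0])] [([232, 225, 54, 71, 2762], [259.0, 262.0])]
```

Call:
servo_tool:
  fingers: [0.015,0.015,0.015,0.015,0.015,0.015,0.015]
  linear:
    - [0,0,0]
    - [0,0,0]
    - [0,0,0]
    - [0,0,0]
    - [0,0,0]
    - [0,0,0]
    - [0,0,0]
  rotation:
    - [0,0,4]
    - [0,0,8]
    - [0,0,12]
    - [0,0,15]
    - [0,0,16]
    - [0,0,16]
    - [0,0,16]

```text
time: 12.35
tool_pos: [627.1, 28.7, 109.7]
tcp_rot: [179.9, -0.0, 17.5]
ft_force: [-4.9, -2.0, 1.4]
finger_gap: 23.7
grip_force: 51.7
```

Call:
servo_tool:
  fingers: [0.015,0.015,0.015,0.015]
  linear:
    - [0,0,0]
    - [0,0,0]
    - [0,0,0]
    - [0,0,0]
  rotation:
    - [0,0,1]
    - [0,0,2]
    - [0,0,2]
    - [0,0,2]

```text
time: 12.75
tool_pos: [627.1, 28.6, 109.7]
tcp_rot: [179.9, -0.0, 15.5]
ft_force: [-4.8, -2.3, 1.6]
finger_gap: 23.3
grip_force: 51.7
```

Run:
```python
from h import *
snap('wrist','w8'); exec(open('st.py').read())
for n in ('w6','w7','w8'):
  s=load(n); b=[c for st,c in blob(s,(22,110,90),(36,255,255),30) if 150<c[0]<350 and 100<c[1]]; print(b)
  for c in b: d=back(s,[c],77.5)[0]-[626.4,28.4,0]; print(d, np.degrees(np.arctan2(d[1],d[0])))
cv2.imwrite('pics/w8b.png',cv2.resize(load('w8')['frame'][130:384,50:450,::-1],None,fx=2,fy=2))
```

```text
12.8 [627.1  28.6 109.7] [ 1.7995e+02 -5.0000e-02  1.5500e+01] gap 23.6 51.68698847293854 [-4.2 -1.8  2.8] [-0.26   0.78   0.085] 72.46486208433377
[[265.1, 203.8]]
[ 8.47477468 21.0420738  77.5       ] 68.0627027726348
[[232.5, 211.0]]
[ 8.29216467 21.12068728 77.5       ] 68.56459837773667
[[222.0, 220.3]]
[ 8.24287245 21.25901621 77.5       ] 68.80692646726457
```

View pics/w8b.png

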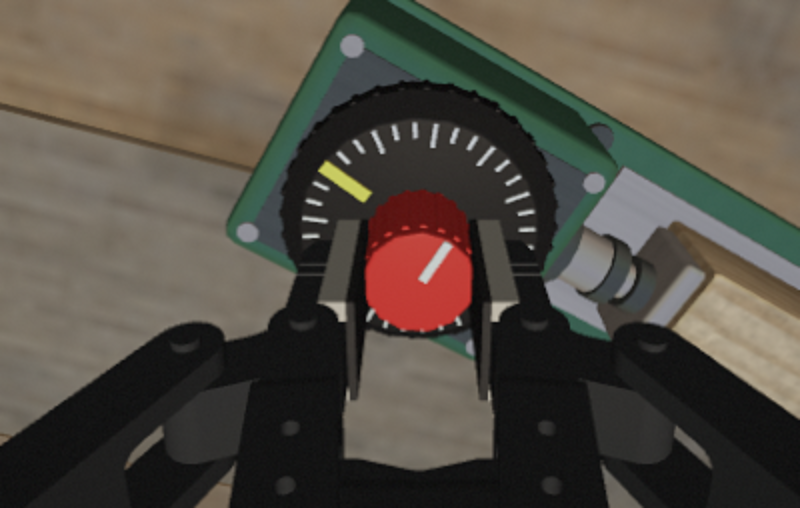

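The ring is unmoved (mark bearing 68–69°) and the knob turned with the tool. The plunger between collar and pad is at about (622,283) in the crop; I check for the orange band there.

Run:
```python
from h import *
s=load('w8'); f=s['frame']
for v in range(262,284,3): print(v,[tuple(f[v,u]) .__str__().replace('np.uint8','') for u in range(350,374,3)])
h=cv2.cvtColor(f,cv2.COLOR_RGB2HSV)[255:290,345:380]; print(h[(h[...,1]>130)][:20])
t=snap('side','s8')['frame']; t0=load('side0')['frame']
for n,s in (('side0',load('side0')),('s8',load('s8'))): 
  c=proj(s,[[626.4-.252*75,28.4-.968*75,40]])[0]; u,v=c.astype(int); print(n,u,v); h=cv2.cvtColor(s['frame'],cv2.COLOR_RGB2HSV)[v-12:v+12,u-14:u+14]; print(((h[...,1]>120)&(h[...,0]<18)&(h[...,2]>90)).sum())
```

```text
262 ['((139), (140), (139))', '((140), (142), (138))', '((23), (24), (23))', '((67), (73), (69))', '((68), (74), (68))', '((79), (78), (71))', '((26), (26), (24))', '((52), (50), (47))']
265 ['((140), (141), (144))', '((139), (139), (140))', '((69), (75), (77))', '((66), (72), (73))', '((65), (71), (71))', '((145), (133), (122))', '((36), (34), (30))', '((62), (62), (56))']
268 ['((141), (142), (148))', '((32), (31), (30))', '((66), (71), (75))', '((65), (72), (74))', '((69), (75), (76))', '((143), (144), (138))', '((21), (21), (19))', '((68), (74), (68))']
271 ['((72), (71), (71))', '((67), (72), (77))', '((64), (70), (75))', '((65), (71), (76))', '((128), (129), (136))', '((144), (145), (148))', '((28), (28), (26))', '((68), (73), (72))']
274 ['((69), (75), (78))', '((65), (71), (74))', '((65), (70), (75))', '((79), (83), (87))', '((142), (143), (150))', '((63), (63), (65))', '((65), (69), (74))', '((67), (72), (74))']
277 ['((65), (71), (70))', '((67), (74), (74))', '((68), (73), (76))', '((147), (146), (138))', '((88), (88), (89))', '((36), (38), (38))', '((66), (72), (76))', '((64), (70), (75))']
280 ['((65), (69), (63))', '((68), (71), (67))', '((27), (26), (22))', '((27), (29), (26))', '((44), (46), (44))', '((66), (73), (75))', '((66), (71), (74))', '((65), (70), (74))']
283 ['((68), (61), (56))', '((68), (61), (57))', '((60), (56), (50))', '((63), (63), (57))', '((66), (70), (66))', '((65), (70), (69))', '((67), (72), (74))', '((67), (68), (69))']
[]
side0 269 208
5
s8 269 208
7
```

Call:
servo_tool:
  fingers: [0.015,0.015,0.015]
  linear:
    - [0,0,0]
    - [0,0,0]
    - [0,0,0]
  rotation:
    - [0,0,0]
    - [0,0,0]
    - [0,0,0]

```text
time: 13.15
tool_pos: [627.0, 28.6, 109.7]
tcp_rot: [179.9, -0.0, 15.5]
ft_force: [-5.3, -2.7, 1.8]
finger_gap: 23.5
grip_force: 51.7
```

Run:
```python
from h import *
t=[]
for i in range(6): r.snapshot('wrist'); t.append(r.sense()['wrist_torque'][2])
print(np.round(t,3),np.mean(t))
k=np.array([626.4,28.4]); a=np.radians(75.4); X=np.array([np.cos(a),np.sin(a)]); Y=np.array([-X[1],X[0]])
Vi=lambda P:np.c_[(P[:,:2]-k)@X+105,(P[:,:2]-k)@Y]
s=load('w4'); g=s['frame'].mean(2)
print([int(v) for v in g[76:110,238:250].mean(1)]); print([int(v) for v in g[245:282,238:278].mean(1)])
for row,z in ((90,49),(90,34),(100,52),(101,52),(102,52),(259,52),(262,52)): print(row,z,Vi(back(s,[[250,row]],z)))
s=load('w8'); V=lambda x,y,z:[*(k+(x-105)*X+y*Y),z]
print('w8 pad top corners',proj(s,[V(x,-20,49) for x in (8,10,12,14,16)]).round(1).tolist())
print('block top corner',proj(s,[V(x,-22.5,52) for x in (8,10,12)]).round(1).tolist())
```

```text
[0.088 0.049 0.095 0.108 0.079 0.092] 0.08514532144311261
[91, 94, 94, 78, 107, 120, 122, 123, 123, 122, 121, 119, 120, 118, 99, 120, 124, 123, 123, 123, 123, 123, 126, 87, 60, 55, 133, 137, 137, 136, 136, 135, 132, 131]
[127, 126, 126, 126, 129, 130, 131, 131, 131, 131, 130, 130, 132, 129, 33, 35, 82, 49, 61, 62, 64, 64, 64, 64, 64, 64, 64, 64, 64, 64, 64, 64, 63, 65, 82, 98, 97]
90 49 [[20.45991924  5.71843166]]
90 34 [[20.09128962  6.05744976]]
100 52 [[13.49461448  5.70983319]]
101 52 [[12.78428215  5.71582664]]
102 52 [[12.0727646   5.72183353]]
259 52 [[-117.56474661    6.86492375]]
262 52 [[-120.46518039    6.89144338]]
w8 pad top corners [[407.3, 268.0], [404.8, 266.6], [402.3, 265.2], [399.8, 263.8], [397.3, 262.4]]
block top corner [[411.8, 267.4], [409.3, 266.0], [406.7, 264.6]]
```

Call:
servo_tool:
  fingers: [0.015,0.015,0.015,0.015,0.015]
  linear:
    - [0,0,0]
    - [0,0,0]
    - [0,0,0]
    - [0,0,0]
    - [0,0,0]
  rotation:
    - [0,0,1]
    - [0,0,2]
    - [0,0,3]
    - [0,0,3]
    - [0,0,3]

```text
time: 13.95
tool_pos: [627.1, 28.6, 109.7]
tcp_rot: [179.9, -0.0, 12.5]
ft_force: [-4.0, -2.2, 1.4]
finger_gap: 23.6
grip_force: 51.7
```

```bash
cat > tq.py <<'E'
from h import *
t=[]
for i in range(6): r.snapshot('wrist'); t.append(r.sense()['wrist_torque'][2])
print(np.round(t,3),np.mean(t)); exec(open('st.py').read())
E
python3 tq.py
```

```text
[0.098 0.139 0.08  0.063 0.069 0.069] 0.08627696685714469
14.25 [627.1  28.6 109.7] [ 1.7994e+02 -5.0000e-02  1.2510e+01] gap 23.4 51.68124854564667 [-4.2 -1.2  2. ] [-0.263  0.844  0.069] 75.46227175771374
```

Call:
servo_tool:
  fingers: [0.015,0.015,0.015,0.015]
  linear:
    - [0,0,0]
    - [0,0,0]
    - [0,0,0]
    - [0,0,0]
  rotation:
    - [0,0,1]
    - [0,0,2]
    - [0,0,2]
    - [0,0,2]

```text
time: 14.65
tool_pos: [627.1, 28.6, 109.7]
tcp_rot: [179.9, -0.0, 10.5]
ft_force: [-5.1, -2.6, 3.1]
finger_gap: 23.4
grip_force: 51.7
```

```bash
python3 tq.py
```

```text
[0.111 0.074 0.036 0.141 0.133 0.078] 0.0954979669390949
14.95 [627.1  28.6 109.7] [ 1.7994e+02 -5.0000e-02  1.0500e+01] gap 23.0 51.67751848697662 [-4.8 -3.2  1.6] [-0.334  0.819  0.078] 77.46311677278564
```

Call:
servo_tool:
  fingers: [0.03,0.045,0.06,0.06,0.06,0.06,0.06,0.06,0.06,0.06]
  linear:
    - [0,0,0]
    - [0,0,0]
    - [0,0,0]
    - [0,0,-0.02]
    - [0,0,-0.05]
    - [-0.01,0.03,-0.05]
    - [-0.027,0.057,-0.05]
    - [-0.041,0.085,-0.05]
    - [-0.055,0.114,-0.05]
    - [-0.068,0.142,-0.05]
  rotation:
    - [0,0,0]
    - [0,0,0]
    - [0,0,0]
    - [0,0,0]
    - [0,0,-7]
    - [0,0,-15]
    - [0,0,-23]
    - [0,0,-31]
    - [0,0,-39]
    - [0,0,-47]

```text
time: 15.95
tool_pos: [585.3, -124.0, 159.3]
tcp_rot: [179.9, -0.0, 57.7]
ft_force: [0.6, 0.5, -0.1]
finger_gap: 59.6
grip_force: 0.0
```

Call:
servo_tool:
  fingers: [0.06,0.06,0.06,0.06,0.06,0.06]
  linear:
    - [0,0,0.01]
    - [0,0,0.02]
    - [0,0,0.028]
    - [0,0,0.028]
    - [0,0,0.028]
    - [0,0,0.028]
  rotation:
    - [0,0,-7]
    - [0,0,-14]
    - [0,0,-18]
    - [0,0,-18]
    - [0,0,-18]
    - [0,0,-18]

```text
time: 16.55
tool_pos: [585.9, -122.9, 131.7]
tcp_rot: [179.9, 0.0, 75.3]
ft_force: [-0.1, -0.4, 0.3]
finger_gap: 60.2
grip_force: 0.0
```

Run:
```python
from h import *
s=snap('wrist','w9'); exec(open('st.py').read())
k=np.array([626.4,28.4]); a=np.radians(75.4); X=np.array([np.cos(a),np.sin(a)]); Y=np.array([-X[1],X[0]])
u,v=proj(s,[[*(k-80*X),40]])[0].astype(int); print(u,v)
v=max(v,45);f=s['frame'][max(v-70,0):v+60,u-65:u+65,::-1]; print(max(v-70,0),u-65)
cv2.imwrite('pics/w9b.png',cv2.resize(f,None,fx=4.5,fy=4.5,interpolation=cv2.INTER_CUBIC))
print(blob(s,(5,110,60),(20,255,255),5))
```

```text
16.6 [ 585.9 -122.8  131.7] [179.92   0.    75.32] gap 60.1 0.0 [-0.2  0.3  0.2] [-0.008  0.006 -0.011] -2.0636260572989245
260 86
16 195
[([463, 16, 6, 4, 9], [465.1, 17.1]), ([0, 21, 8, 18, 24], [3.2, 29.5]), ([8, 40, 38, 85, 110], [25.2, 80.1]), ([248, 80, 23, 4, 75], [259.2, 81.2]), ([46, 126, 12, 28, 34], [51.1, 138.7]), ([493, 191, 19, 55, 236], [499.6, 217.3]), ([75, 192, 3, 7, 8], [76.1, 194.8]), ([500, 202, 12, 31, 94], [504.5, 217.4]), ([507, 343, 4, 2, 6], [508.2, 343.5]), ([509, 352, 3, 5, 6], [510.0, 354.0])]
```

View pics/w9b.png

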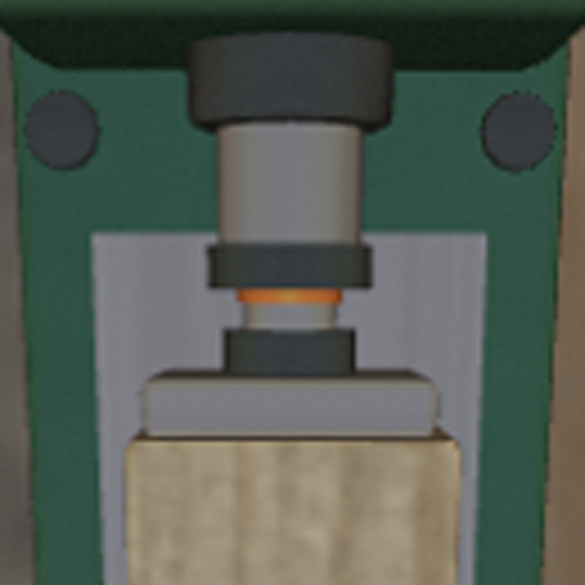

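The orange band is still partly visible (crop rows 288–304) between the collar (288) and the plunger shoulder (328), with the block touching the pad. I measure the compression against the unloaded view.

Run:
```python
from h import *
for n,u0,v0 in (('w4',257,55),('w9',259,72)):
  s=load(n); f=s['frame'].astype(float)
  P=f[v0:v0+26,u0-5:u0+6].mean(1)
  z=41; c=back(s,[[u0,v0],[u0,v0+10]],z); mm=np.linalg.norm(c[1]-c[0])/10
  print(n,'mm/px',mm); print([(v0+i,*map(int,p)) for i,p in enumerate(P)])
```

```text
w4 mm/px 0.6945906796224877
[(55, 51, 56, 59), (56, 52, 57, 60), (57, 53, 57, 60), (58, 52, 57, 60), (59, 52, 58, 61), (60, 52, 57, 61), (61, 48, 56, 61), (62, 86, 65, 52), (63, 150, 96, 46), (64, 172, 110, 52), (65, 172, 108, 49), (66, 145, 105, 81), (67, 115, 113, 114), (68, 119, 120, 123), (69, 119, 120, 122), (70, 122, 123, 125), (71, 89, 91, 92), (72, 50, 54, 57), (73, 52, 57, 60), (74, 53, 57, 61), (75, 53, 58, 61), (76, 53, 58, 60), (77, 53, 58, 60), (78, 52, 57, 60), (79, 48, 51, 53), (80, 110, 108, 98)]
w9 mm/px 0.5788641993817285
[(72, 53, 58, 61), (73, 53, 58, 62), (74, 54, 59, 62), (75, 54, 59, 62), (76, 54, 58, 62), (77, 54, 59, 62), (78, 53, 58, 63), (79, 46, 55, 62), (80, 134, 92, 55), (81, 170, 111, 52), (82, 176, 113, 51), (83, 147, 118, 97), (84, 123, 122, 124), (85, 121, 122, 127), (86, 122, 122, 126), (87, 122, 123, 126), (88, 125, 126, 129), (89, 85, 87, 90), (90, 55, 60, 63), (91, 53, 58, 61), (92, 54, 59, 62), (93, 54, 59, 63), (94, 54, 59, 62), (95, 54, 59, 62), (96, 54, 59, 62), (97, 54, 59, 62)]
```

Call:
servo_tool:
  fingers: [0.05,0.05,0.05,0.05,0.05,0.05,0.05,0.05,0.05,0.05]
  linear:
    - [0.01,0,-0.02]
    - [0.045,0,-0.02]
    - [0.085,0,-0.02]
    - [0.125,0,-0.02]
    - [0.15,0.0005,-0.02]
    - [0.157,0.0006,-0.02]
    - [0.157,0.0006,0]
    - [0.157,0.0006,0.018]
    - [0.157,0.0006,0.0247]
    - [0.157,0.0006,0.0247]
  rotation:
    - [0,0,0]
    - [0,0,0]
    - [0,0,0]
    - [0,0,0]
    - [0,0,0]
    - [0,0,0]
    - [0,0,0]
    - [0,0,0]
    - [0,0,0]
    - [0,0,0]

```text
time: 17.6
tool_pos: [624.6, 28.4, 104.9]
tcp_rot: [-179.9, 0.0, 75.3]
ft_force: [0.3, 0.1, 0.3]
finger_gap: 50.1
grip_force: 0.0
```

Call:
servo_tool:
  fingers: [0.035,0.03,0.015,0.015,0.015,0.015]
  linear:
    - [0,0,0]
    - [0,0,0]
    - [0,0,0]
    - [0,0,0]
    - [0,0,0]
    - [0,0,0]
  rotation:
    - [0,0,0]
    - [0,0,0]
    - [0,0,0]
    - [0,0,0]
    - [0,0,0]
    - [0,0,0]
  force: 50

```text
time: 18.2
tool_pos: [626.1, 28.7, 107.8]
tcp_rot: [179.9, -0.0, 75.4]
ft_force: [-4.1, 0.1, 4.4]
finger_gap: 23.8
grip_force: 48.8
```

```bash
python3 st.py
```

```text
18.2 [626.1  28.7 107.8] [ 1.7991e+02 -1.0000e-02  7.5370e+01] gap 23.8 48.8054233789444 [-4.1  0.1  4.4] [-0.082  0.515 -0.03 ] 12.586288801973339
```

Call:
servo_tool:
  fingers: [0.015,0.015,0.015,0.015,0.015,0.015]
  linear:
    - [0,0,0]
    - [0,0,0]
    - [0,0,0]
    - [0,0,0]
    - [0,0,0]
    - [0,0,0]
  rotation:
    - [0,0,3]
    - [0,0,6]
    - [0,0,8]
    - [0,0,9.5]
    - [0,0,9.5]
    - [0,0,9.5]

```text
time: 18.8
tool_pos: [626.2, 28.7, 107.8]
tcp_rot: [179.9, -0.0, 65.9]
ft_force: [-3.2, -0.5, 6.8]
finger_gap: 23.5
grip_force: 48.9
```

```bash
python3 tq.py
```

```text
[0.124 0.098 0.131 0.127 0.148 0.173] 0.13350016368713416
19.1 [626.2  28.7 107.8] [ 1.799e+02 -2.000e-02  6.588e+01] gap 23.7 48.91347885131836 [-2.5 -0.6  6. ] [-0.156  0.572  0.173] 22.0779106554524
```

Call:
servo_tool:
  fingers: [0.03,0.045,0.06,0.06,0.06,0.06,0.06,0.06,0.06,0.06]
  linear:
    - [0,0,0]
    - [0,0,0]
    - [0,0,0]
    - [0,0,-0.02]
    - [0,0,-0.045]
    - [-0.03,0.005,-0.045]
    - [-0.07,0.011,-0.045]
    - [-0.11,0.018,-0.045]
    - [-0.14,0.023,-0.045]
    - [-0.155,0.025,-0.045]
  rotation:
    - [0,0,0]
    - [0,0,0]
    - [0,0,0]
    - [0,0,0]
    - [0,0,0]
    - [0,0,-4]
    - [0,0,-7]
    - [0,0,-9.5]
    - [0,0,-9.5]
    - [0,0,-9.5]

```text
time: 20.1
tool_pos: [584.4, -125.1, 151.1]
tcp_rot: [180.0, 0.0, 75.3]
ft_force: [0.2, 0.8, 0.0]
finger_gap: 60.2
grip_force: 0.0
```

Call:
servo_tool:
  fingers: [0.06,0.06,0.06,0.06,0.06]
  linear:
    - [0,0,0.01]
    - [0,0,0.02]
    - [0,0,0.02]
    - [0,0,0.02]
    - [0,0,0.02]
  rotation:
    - [0,0,0]
    - [0,0,0]
    - [0,0,0]
    - [0,0,0]
    - [0,0,0]

```text
time: 20.6
tool_pos: [585.3, -121.8, 131.1]
tcp_rot: [180.0, -0.0, 75.5]
ft_force: [-0.5, 0.6, -0.1]
finger_gap: 60.0
grip_force: 0.0
```

Run:
```python
from h import *
s=snap('wrist','w10'); exec(open('st.py').read())
b=[x for x in blob(s,(5,110,60),(20,255,255),3) if 220<x[1][0]<300 and x[1][1]<120]; print(b)
f=s['frame'].astype(float); u0=259
for u0 in (259,): print([(i,*map(int,p)) for i,p in enumerate(f[66:100,u0-5:u0+6].mean(1),66)])
c=back(s,[[u0,80],[u0,90]],41); print(np.linalg.norm(c[1]-c[0])/10)
```

```text
20.65 [ 585.4 -122.   131.4] [179.98  -0.    75.44] gap 60.1 0.0 [-0.2  0.1  0.7] [-0.035  0.015  0.005] -2.124374735651298
[]
[(66, 118, 118, 123), (67, 118, 118, 122), (68, 118, 119, 123), (69, 118, 119, 123), (70, 118, 119, 123), (71, 118, 119, 123), (72, 120, 120, 124), (73, 112, 113, 116), (74, 76, 79, 83), (75, 51, 56, 59), (76, 54, 59, 62), (77, 53, 59, 61), (78, 54, 59, 62), (79, 54, 59, 62), (80, 54, 59, 62), (81, 54, 59, 62), (82, 53, 58, 62), (83, 50, 56, 61), (84, 96, 82, 67), (85, 120, 117, 118), (86, 122, 123, 126), (87, 121, 122, 124), (88, 122, 122, 125), (89, 123, 123, 126), (90, 112, 113, 115), (91, 67, 70, 73), (92, 52, 57, 60), (93, 54, 59, 61), (94, 55, 60, 62), (95, 54, 59, 61), (96, 54, 59, 61), (97, 54, 59, 62), (98, 54, 59, 62), (99, 54, 59, 62)]
0.5849721437118524
```

Call:
servo_tool:
  fingers: [0.06,0.06,0.06,0.06,0.06,0.06]
  linear:
    - [0.02,0,-0.04]
    - [0.05,0,-0.08]
    - [0.08,0,-0.108]
    - [0.1,0,-0.108]
    - [0.1,0,-0.108]
    - [0.1,0,-0.108]
  rotation:
    - [0,0,0]
    - [0,0,0]
    - [0,0,0]
    - [0,0,0]
    - [0,0,0]
    - [0,0,0]

```text
time: 21.25
tool_pos: [610.1, -25.6, 239.0]
tcp_rot: [-180.0, 0.0, 75.5]
ft_force: [-0.5, -0.6, -0.2]
finger_gap: 60.2
grip_force: 0.0
```

Run:
```python
from h import *
for n in ('w5','w11'):
  s=snap('wrist',n) if n=='w11' else load(n)
  u,v=proj(s,[[626.4+8.5,28.4+21.1,77.5]])[0]
  for st,c in blob(s,(22,60,90),(40,255,255),5):
    if abs(c[0]-u)<60 and abs(c[1]-v)<60:
      d=back(s,[c],77.5)[0]-[626.4,28.4,0]; print(n,c,st,d,np.degrees(np.arctan2(d[1],d[0])))
t=snap('top','top1')['frame'].astype(int); d=np.abs(t-load('top0')['frame']).max(2)>40
n,l,st,ce=cv2.connectedComponentsWithStats(d.astype(np.uint8)); print([(x.tolist()) for x in st[1:] if x[4]>15])
```

```text
w5 [265.0, 79.7] [262, 70, 7, 20, 102] [ 8.59697624 21.11351099 77.5       ] 67.84488369748294
w11 [265.2, 81.6] [262, 72, 8, 20, 102] [ 8.5783995  21.18299155 77.5       ] 67.95370717920846
[[240, 154, 49, 42, 1420], [215, 158, 61, 148, 1640], [273, 161, 28, 133, 1104], [240, 192, 38, 32, 247], [294, 219, 26, 15, 56], [232, 228, 3, 13, 22], [126, 237, 45, 25, 604], [229, 250, 3, 11, 19], [225, 284, 25, 7, 75], [254, 289, 21, 6, 74], [200, 291, 78, 93, 4607]]
```

The ring mark hasn't moved (67.8° before, 68.0° now), and in the top view only the arm, the block and the knob area changed. I'm handing in.

```bash
python3 -c "
from bench import r
print(r.hand_in())"
```

```text
the job is handed in; nothing more can be done
None
```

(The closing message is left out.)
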